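# Post the vial carrier through the intake hatch flap

## Task

Using only your fingers, push the small vial carrier along the loading deck and on through the hanging flap, so that it slides down the chute behind and comes to rest at its foot, then take your fingers away so that the flap swings shut. Only push the carrier - do not pick it up or tip it over - and leave the tube rack, the bottle and the tip box where they stand.

Things in the scene. Friction and masses are not known exactly. Their poses are not given: they have to be found in the camera images.
- hatch: Sample intake hatch fixed to the bench. Origin on the bench directly below the shut flap, mid-opening; +x points from the loading side in through the opening, +y left, +z up. Its loading deck is flat slick metal, top at z 100 mm, x -210 to +12 mm, 150 mm wide. Only low rails stand on it before the opening.
- lane (a point): Point on the deck, hatch x -42 mm, y 0: start of a straight lane 54 mm wide between two steel rails, 12 mm high and 6 mm thick, that runs to the opening (x -6 mm). On the loading side of this point the rails flare out as a funnel, to about 90 mm apart at x -93 mm.
- opening (a point): Point on the deck (z 100 mm) in the middle of the opening, hatch x 0. Opening 70 mm wide and 62 mm high above the deck, in a grey frame 12 mm thick (x) and 150 mm wide: two posts and a header bar, whose top is 69 mm above the deck.
- slope (a point): Point on the deck's inner edge, hatch x 12 mm, z 100 mm (edge rounded, radius 10 mm). From here a slick open-topped chute, 68 mm wide between walls (tops at z 112 mm), slopes down at 29 degrees to a stop wall at x 180 mm: the chute's foot. Pushed until its middle is past this edge (about x 15 to 25 mm), the carrier tips on to the slope and slides by itself to the stop within a second or so.
- flap (a joint): White plastic gravity flap, 62 mm wide, 51 mm high, 4 mm thick, 30 g, hinged along its top edge 58 mm above the deck at hatch x 0; its lower edge hangs 4 mm above the deck. 0 rad = hanging shut; grows as it swings inwards (hatch +x), up to 1.55. It cannot open outwards, gives way easily to the pushed carrier and falls shut by its own weight.
- carrier: White block-shaped carrier with two rows of four small red-capped vials sunk flush in its flat top, one rigid piece, 84 mm long (x), 44 mm wide (y), 36 mm high, 110 to 225 g. Origin at the centre of its underside, z up. Flat upright end faces, full height, at x +-42 mm. Starts on the deck before the funnel, its +x roughly along the hatch's +x, a little askew and off to one side.
- tube_rack: Bystander: white rack of 12 tall red-capped tubes, 96 x 74 mm, 75 mm high, on the bench beside the hatch. Origin at the centre of its underside.
- reagent_bottle: Bystander: white bottle, 54 mm diameter, 110 mm high, on the bench beside the hatch. Origin at the centre of its underside.
- tip_box: Bystander: grey closed box, 100 x 75 x 50 mm high, on the bench beside the hatch. Origin at the centre of its underside.

How it is judged (in metres and radians):
On the way:
1. the carrier is on its way through the opening and holds the flap open (value of joint flap above 0.4 rad and x of carrier in the frame of hatch between -0.03 and 0.08 m), for 0.05 s.
At the end, for the whole second after the job is handed in: The carrier lies at rest, not tipped over (within 0.7 rad of upright, the chute itself slopes 0.51), at the foot of the chute behind the flap (its middle 110 to 175 mm past the flap, its underside less than 60 mm above the bench), and the flap hangs shut (within 0.06 rad) (x of carrier in the frame of hatch between 0.11 and 0.175 m and height (world z) of carrier below 0.06 m and angle between carrier's own z axis and vertical below 0.7 rad and linear speed of carrier below 0.02 m/s and value of joint flap below 0.06 rad and velocity of joint flap below 0.1 rad/s); the robot touches nothing.
It fails at once if the carrier is lifted off the deck by more than 20 mm (height (world z) of carrier above 0.12 m).
It fails at once if the carrier is tipped over (angle between carrier's own z axis and vertical above 1 rad).
It fails at once if a bystander (tube rack, bottle or tip box) is moved more than 20 mm (distance of any of tube_rack, reagent_bottle, tip_box from where it was at the start of the episode above 0.02 m).
It fails at once if the carrier is pushed with the arm or the gripper's body instead of the fingers (contact force between the arm and carrier above 3 N).
It also fails if it takes over 38 s, if anything falls off the work surface, if the arm or the gripper's body presses on something with over 40 N, if the wrist force passes 120 N, or if a joint passes its speed limit or range.

## Robot

A 6-joint arm with a two-finger parallel gripper is mounted at the origin on the work surface. World frame = base frame: x ahead of the robot, y to its left, z up, the work surface at z = 0. Lengths are in m, angles in degrees, forces in N, time in s.
With the tool pointing down it reaches from about 0.325 to 0.85 m from the base axis. Payload 15.5 kg.
Tool frame: the origin (TCP) lies midway between the tips of the shut fingers; the grasp point (between the pads) lies 19 mm behind it; y points along the fingers, x is the direction in which the jaws open and shut, and the axes are right-handed (so a half turn about y gives the same grasp; the last joint's range is limited). The gripper opens to 91 mm and grips with 3 to 60 N. Pads are 32 mm wide; open, the fingers measure 118 mm over their backs; the gripper's body (76 mm by 178 mm) begins 60 mm behind the grasp point.
Start: joints at [-75.659, 28.281, 77.091, -0, 74.628, -5.472], TCP at [0.212, -0.588, 0.214] pointing down, gripper open.
Joint ranges: [-166.48, 166.48], [-47.26, 123.95], [12.59, 153.08], [-70.14, 250.14], [6.76, 159.57], [-176.63, 176.63]. Speed limits (degrees/s): [108.29, 108.29, 147.25, 172.46, 172.46, 172.46].

## Interface

Orientations are given as a 3x3 rotation matrix whose columns are the frame's x, y, z axes.
In Python, from bench import ctrl gives the robot as it stands. The module is installed in compiled form; this text tells all that it offers. Calls block until the motion is done:
- ctrl.goto(position, orientation): joint-space move of the TCP to a pose.
- ctrl.move_l(position, vel=0.15, ori=None, contact_N=None): straight line of the TCP; ori=None keeps the orientation; vel is the mean speed in m/s. With contact_N (N) it stops when the force on the tool has changed by that much, and returns True; else False.
- ctrl.movej(angles): joint-space move.
- ctrl.command_gripper(opening): opening from 0.0 (shut) to 1.0 (fully open); the grip force is fixed at half the most; returns when the fingers have stopped.
- ctrl.sleep(seconds).
- ctrl.ik(position, orientation): joint angles nearest the present ones, or None.
- ctrl.read_camera(name): name is "scene" or "top" or "wrist"; returns the picture (480x640x3 uint8, blue, green, red); there is no depth.
- ctrl.camera_params(name): a dict with "fx", "fy", "cx", "cy" (pixels), "pose" (4x4, takes a point from camera to world coordinates); the wrist camera has in their place "T_tool_cam" (4x4, takes a point from camera to tool coordinates, whose origin is the TCP and whose axes are the tool frame's). Camera axes: x right, y up, looking along -z (the intrinsics and any distortion apply to the point x, -y, -z); pixel columns grow to the right and rows downward; lengths in m; the calibration is good to about 2 mm. A picture is of the moment at which its call begins: read the wrist's pose just before it. camera_params takes no time and is no camera call.
A pose or a line that the arm cannot do raises ctrl.MotionError and nothing moves.
- ctrl.sign_off(): hands the job in, once; it reports no verdict.
Readings, each from a call of its own:
- ctrl.current_t(): time.
- ctrl.current_q(): joint angles.
- ctrl.current_dq(): joint speeds.
- ctrl.current_effort(): joint torques, N m.
- ctrl.current_tool_pos(): TCP position.
- ctrl.current_eef_rot(): TCP orientation.
- ctrl.current_contact_force(): force on the tool from outside, world axes, zero at the start.
- ctrl.current_wrist_torque(): the same for the moment, N m.
- ctrl.current_grip_width(): opening from 0.0 (shut) to 1.0 (fully open).
Only numpy, scipy, OpenCV 4.12 (cv2) and the standard library are available. Lean on these libraries where they do the work, as an engineer would, in place of code of your own. Each camera call takes 0.05 s, during which the arm holds its last target.

## Working session

There is one attempt and no reset: what is moved stays moved. The work goes in short steps, each a Python script; the robot and the scene stay as the last script left them, time stands still between calls to the robot, and variables do not carry over. Pictures are saved under pics/ and viewed, and the job is handed in when it is done.

```bash
mkdir -p pics; python3 - <<'E'
from bench import ctrl
import cv2,numpy as np
np.set_printoptions(precision=4,suppress=True)
for n in("scene","top"):
    cv2.imwrite(f"pics/{n}0.png",ctrl.read_camera(n)); print(n,ctrl.camera_params(n))
print(ctrl.camera_params("wrist"),ctrl.current_t(),ctrl.current_eef_rot())
E
```

```text
scene {'fx': 548.9972372516261, 'fy': 548.9972372516261, 'cx': 310.179125647711, 'cy': 240.63417296137092, 'pose': array([[-0.8822, -0.3391,  0.3266,  0.949 ],
       [ 0.4708, -0.6405,  0.6067,  0.602 ],
       [ 0.0035,  0.6891,  0.7247,  0.786 ],
       [ 0.    ,  0.    ,  0.    ,  1.    ]])}
top {'fx': 617.5366864028072, 'fy': 617.5366864028072, 'cx': 324.40712148310377, 'cy': 228.96688259106142, 'pose': array([[ 0.0019,  0.9791, -0.2034,  0.4312],
       [-1.    ,  0.0019, -0.0002,  0.052 ],
       [ 0.0002,  0.2034,  0.9791,  1.1542],
       [ 0.    ,  0.    ,  0.    ,  1.    ]])}
{'fx': 375.5426107416018, 'fy': 375.5426107416018, 'cx': 326.3109602304911, 'cy': 239.88840545576392, 'T_tool_cam': array([[ 1.    ,  0.0001, -0.0002, -0.0002],
       [-0.0002,  0.2783, -0.9605, -0.1715],
       [-0.    ,  0.9605,  0.2783,  0.0785],
       [ 0.    ,  0.    ,  0.    ,  1.    ]])} 0.1 [[ 0.3389 -0.0003  0.9408]
 [-0.9408  0.0011  0.3389]
 [-0.0011 -1.      0.0001]]
```

View pics/scene0.png

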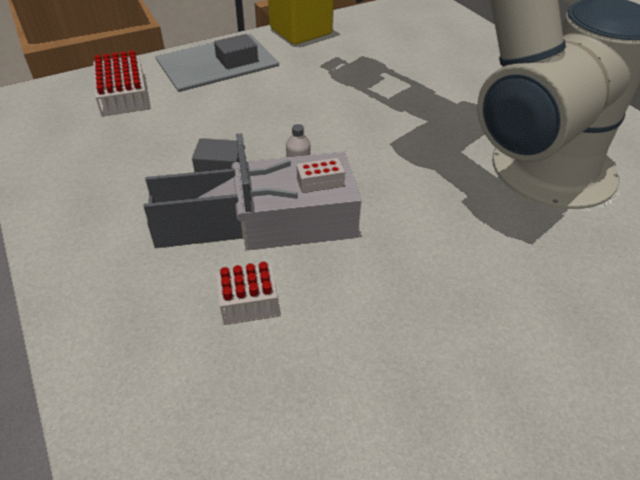

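View pics/top0.png

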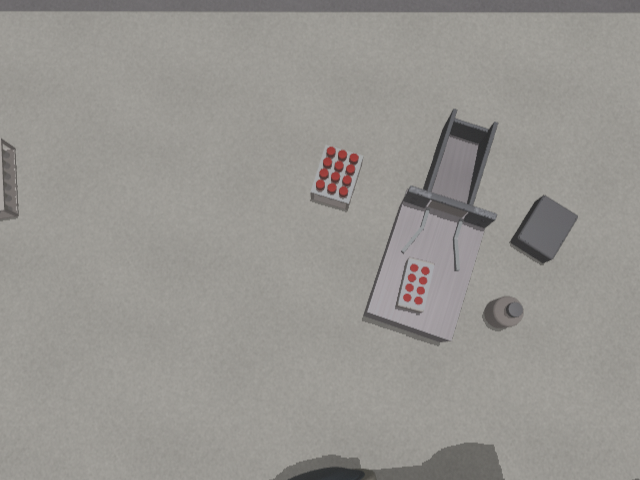

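The top view shows the deck from about (364,318)/(450,335) up to the frame at (408,190)–(495,220). The carrier is at about (416,284). I'll zoom in for exact corners.

```bash
cat > h.py <<'E'
import cv2,numpy as np
np.set_printoptions(precision=4,suppress=True)
def ray(p,u,v,z):
    T=p["pose"]; d=T[:3,:3]@np.array([(u-p["cx"])/p["fx"],-(v-p["cy"])/p["fy"],-1.]); o=T[:3,3]
    return o+d*(z-o[2])/d[2]
def proj(p,X):
    T=p["pose"]; c=T[:3,:3].T@(np.asarray(X,float)-T[:3,3])
    return np.array([p["cx"]+p["fx"]*c[0]/-c[2],p["cy"]-p["fy"]*c[1]/-c[2]])
def caps(im,box):
    x0,y0,x1,y1=box; s=im[y0:y1,x0:x1].astype(int)
    m=((s[...,2]>110)&(s[...,1]<s[...,2]*.55)).astype(np.uint8)
    n,l,st,c=cv2.connectedComponentsWithStats(m)
    return np.array([c[i]+[x0,y0] for i in range(1,n) if st[i,4]>=8])
E
python3 - <<'E'
from bench import ctrl
from h import *
p=ctrl.camera_params("top"); im=cv2.imread("pics/top0.png")
c=caps(im,(385,245,450,320)); print(len(c))
W=np.array([ray(p,*q,.136) for q in c]); print(W, W.mean(0))
ps=ctrl.camera_params("scene"); i2=cv2.imread("pics/scene0.png")
c=caps(i2,(290,150,360,195)); print(len(c)); print(np.array([ray(ps,*q,.136) for q in c]).mean(0))
cv2.imwrite("pics/topz.png",cv2.resize(im[100:360,340:600],None,fx=2.3,fy=2.3,interpolation=cv2.INTER_CUBIC))
E
```

```text
8
[[ 0.5776 -0.0967  0.136 ]
 [ 0.5729 -0.1151  0.136 ]
 [ 0.5611 -0.0919  0.136 ]
 [ 0.5567 -0.1105  0.136 ]
 [ 0.5448 -0.0879  0.136 ]
 [ 0.5402 -0.1065  0.136 ]
 [ 0.5284 -0.0838  0.136 ]
 [ 0.5235 -0.102   0.136 ]] [ 0.5506 -0.0993  0.136 ]
8
[ 0.5505 -0.1     0.136 ]
```

View pics/topz.png

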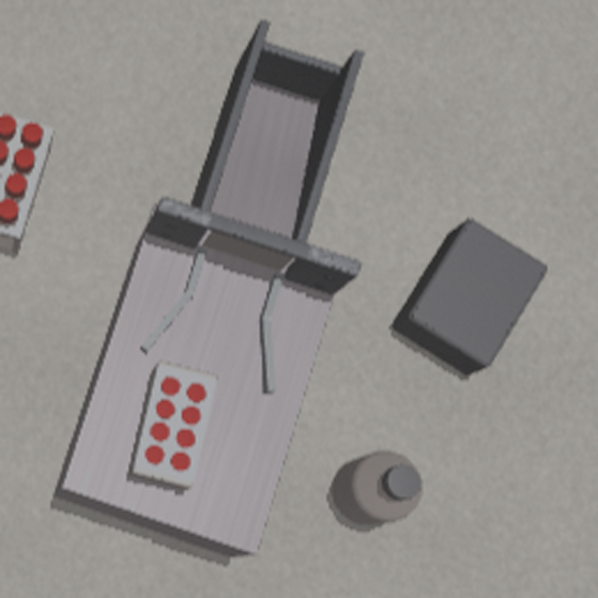

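The zoom shows the deck's loading edge at (62,487)–(252,548) and the header's top face around (157,212), (353,275), (361,262) and (166,199). The funnel rails run down to (145,348) and (269,390).

```bash
python3 - <<'E'
from bench import ctrl
from h import *
p=ctrl.camera_params("top")
Z=lambda u,v,z: ray(p,340+(u+.5)/2.3-.5,100+(v+.5)/2.3-.5,z)
L,R=Z(62,487,.1),Z(252,548,.1)
h=[Z(u,v,.169) for u,v in((157,212),(353,275),(361,262),(166,199))]
for q in h: print(q)
print("deck edge",L,R,np.linalg.norm(L-R),"hdr w",np.linalg.norm(h[0]-h[1]),np.linalg.norm(h[3]-h[2]),"thick",np.linalg.norm(h[0]-h[3]))
O=sum(h)/4; E=(L+R)/2
print("O",O,"E",E,"dist",np.linalg.norm((O-E)[:2]), "yaw", np.degrees(np.arctan2(*(O-E)[[1,0]])))
for a,b in((L,R),(h[0],h[1]),(h[3],h[2])):
    d=a-b; print("yaw from edge",np.degrees(np.arctan2(-d[0],d[1])))
# rails z=.112
fl,fr=Z(145,348,.112),Z(269,390,.112);print("funnel tips",fl,fr,np.linalg.norm(fl-fr))
# bystander heights
for n,u,v,z in(("box",470,220,.05),("box",546,268,.05),("box",485,365,.05),("bottle",402,482,.11)): print(n,Z(u,v,z))
for n,u,v,z in(("end wall L",265,22,.112),("R",360,52,.112)):print(n,Z(u,v,z))
E
```

```text
[ 0.6987 -0.0856  0.169 ]
[ 0.6526 -0.2238  0.169 ]
[ 0.6621 -0.23    0.169 ]
[ 0.7083 -0.0923  0.169 ]
deck edge [ 0.5074 -0.0198  0.1   ] [ 0.4634 -0.1582  0.1   ] 0.14526191375495634 hdr w 0.14561140172135217 0.1451844427165318 thick 0.011780646777334923
O [ 0.6804 -0.1579  0.169 ] E [ 0.4854 -0.089   0.1   ] dist 0.20683687823035718 yaw -19.458482208990183
yaw from edge -17.657436169370147
yaw from edge -18.432669449679487
yaw from edge -18.5632722498143
funnel tips [ 0.6095 -0.082   0.112 ] [ 0.5782 -0.1729  0.112 ] 0.09618237662935318
box [ 0.7248 -0.3535  0.05  ]
box [ 0.6854 -0.4113  0.05  ]
box [ 0.607 -0.357  0.05 ]
bottle [ 0.5108 -0.2678  0.11  ]
end wall L [ 0.8678 -0.1819  0.112 ]
R [ 0.8431 -0.2547  0.112 ]
```

```bash
cat >> h.py <<'E'
YAW=np.radians(-19.0); O=np.array([.6803,-.158,0])
hx=np.array([np.cos(YAW),np.sin(YAW),0]); hy=np.array([-hx[1],hx[0],0]); UZ=np.array([0,0,1.])
H=lambda x,y,z: O+hx*x+hy*y+UZ*z
def toH(w): d=np.asarray(w)-O; return np.array([d@hx,d@hy,d[2]])
def R_side(yaw=0): 
    c,s=np.cos(yaw),np.sin(yaw); a=c*hx+s*hy; return np.column_stack([a,-UZ,np.cross(a,-UZ)])
def R_rear():
    return np.column_stack([-hy,-UZ,hx])
def carrier(ctrl,im,cam="top"):
    p=ctrl.camera_params(cam); g=proj(p,H(-.1,0,.136)).astype(int)
    c=caps(im,(max(g[0]-75,0),max(g[1]-75,0),g[0]+75,g[1]+75)); W=np.array([ray(p,*q,.136) for q in c])
    if len(W)<2: return len(W),None,None
    d=np.linalg.svd((W-W.mean(0))[:,:2])[2][0]; d*=np.sign(d[0])
    return len(W),toH(W.mean(0)),np.degrees(np.arctan2(d[1],d[0])-YAW)
E
python3 - <<'E'
from bench import ctrl
from h import *
for n in("top","scene"):
    p=ctrl.camera_params(n); im=cv2.imread(f"pics/{n}0.png"); print(carrier(ctrl,im,n))
    def pl(pts,col):
        q=np.array([proj(p,H(*a)) for a in pts])*4
        cv2.polylines(big,[q.round().astype(int)],True,col,1)
    big=cv2.resize(im,None,fx=4,fy=4,interpolation=cv2.INTER_CUBIC)
    pl([(-.21,-.075,.1),(-.21,.075,.1),(-.006,.075,.1),(-.006,-.075,.1)],(0,255,0))
    pl([(-.006,-.075,.169),(-.006,.075,.169),(.006,.075,.169),(.006,-.075,.169)],(255,0,0))
    for s in(1,-1): pl([(-.006,s*.027,.112),(-.042,s*.027,.112),(-.093,s*.045,.112),(-.042,s*.027,.112)],(0,255,255))
    pl([(.012,-.034,.112),(.012,.034,.112),(.18,.034,.112),(.18,-.034,.112)],(255,0,255))
    a=proj(p,H(-.02,0,.1))*4; x,y=int(a[0])-390,int(a[1])-480
    cv2.imwrite(f"pics/ov_{n}.png",cv2.resize(big[max(y,0):y+960,max(x,0):x+800],(500,600)))
for nm,pos,R in(("side",H(-.142,.066,.116),R_side()),("sideup",H(-.142,.07,.19),R_side()),("rear",H(-.21,0,.116),R_rear()),("rear end",H(-.02,0,.116),R_rear()),("rear up",H(-.215,0,.19),R_rear())):
    print(nm,pos,ctrl.ik(pos,R))
E
```

```text
(8, array([-0.1417,  0.0133,  0.136 ]), np.float64(4.184222533657747))
(8, array([-0.1416,  0.0125,  0.136 ]), np.float64(3.9759778055889963))
side [ 0.5675 -0.0494  0.116 ] [-10.9767  30.392   91.4003  -0.      58.2077   8.0233]
sideup [ 0.5688 -0.0456  0.19  ] [-10.5767  25.3295  86.6795  -0.      67.991    8.4233]
rear [ 0.4817 -0.0896  0.116 ] [-17.5259  25.1763 102.4467  -0.      52.377   91.4741]
rear end [ 0.6614 -0.1515  0.116 ] [-17.9401  38.02    74.8628  -0.      67.1172  91.0599]
rear up [ 0.477 -0.088  0.19 ] [-17.5106  18.7572  98.1394  -0.      63.1034  91.4894]
```

View pics/ov_top.png

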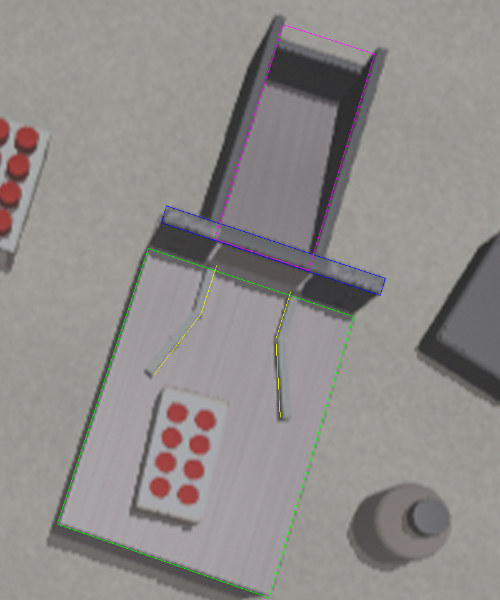

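View pics/ov_scene.png

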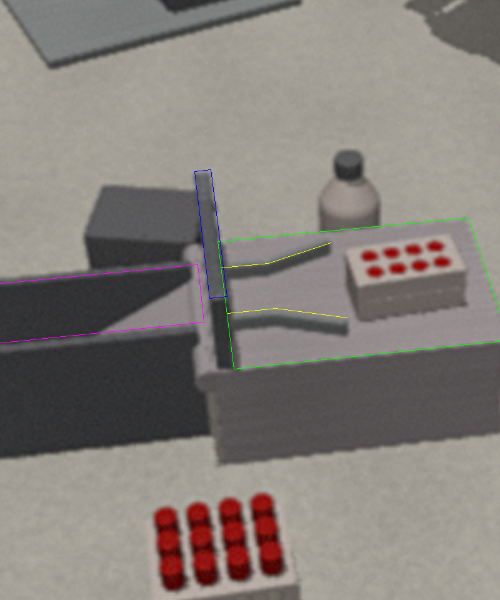

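The overlay fits the top view. In the scene view it sits 2-3 px off the rails, towards hatch -y, so I'll measure the rails directly in both views.

```bash
python3 - <<'E'
from bench import ctrl
from h import *
for n,(x0,y0,x1,y1),f in(("top",(395,200,475,280),8),("scene",(230,140,310,210),8)):
    im=cv2.imread(f"pics/{n}0.png")[y0:y1,x0:x1]
    cv2.imwrite(f"pics/rz_{n}.png",cv2.resize(im,None,fx=f,fy=f,interpolation=cv2.INTER_CUBIC))
E
```

```text
(no output)
```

View pics/rz_top.png

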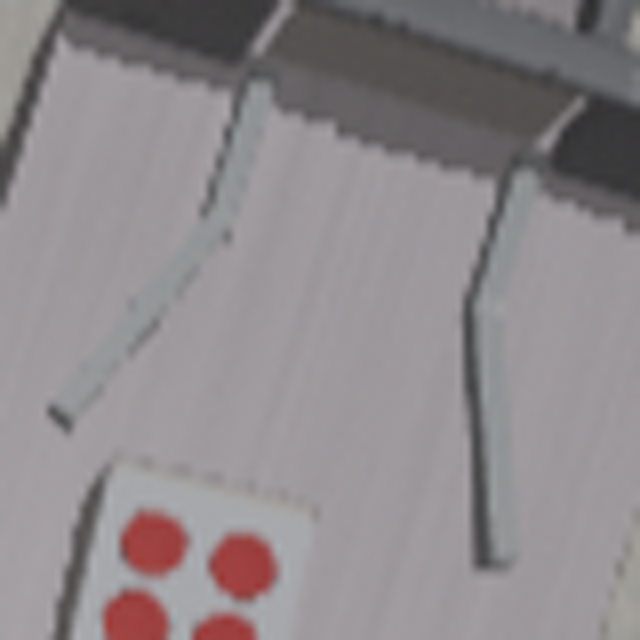

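View pics/rz_scene.png

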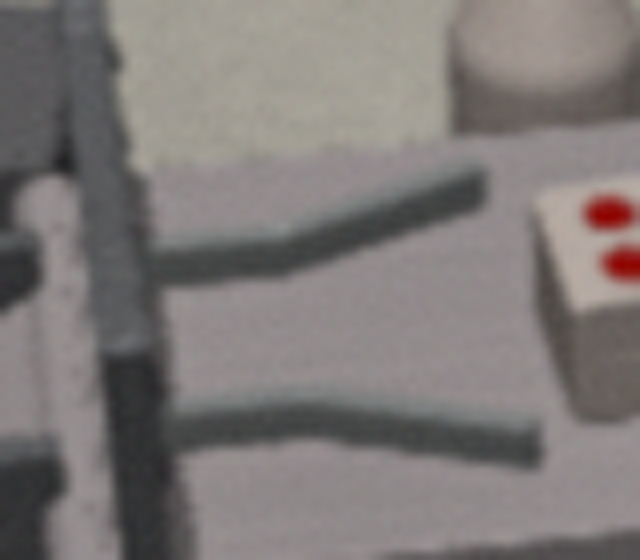

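```bash
python3 - <<'E'
from bench import ctrl
from h import *
for n,(x0,y0),P in(("top",(395,200),dict(Lk=(226,225),Lf=(270,90),Rk=(485,303),Rf=(517,170),Lt=(75,420),Rt=(490,562))),("scene",(230,140),dict(Lk=(300,392),Lf=(175,405),Rk=(285,242),Rf=(158,250),Lt=(540,425),Rt=(485,180)))):
    p=ctrl.camera_params(n)
    for k,(u,v) in P.items():
        print(n,k,(toH(ray(p,x0+(u+.5)/8-.5,y0+(v+.5)/8-.5,.112))*1000).round(1))
E
```

```text
top Lk [-41.5  28.5 112. ]
top Lf [ -9.8  28.4 112. ]
top Rk [-39.6 -29.2 112. ]
top Rf [ -9.3 -27.3 112. ]
top Lt [-92.8  46.4 112. ]
top Rt [-93.1 -46.2 112. ]
scene Lk [-38.7  29.2 112. ]
scene Lf [ -9.6  29.3 112. ]
scene Rk [-40.9 -26.  112. ]
scene Rf [-10.4 -27.7 112. ]
scene Lt [-92.3  49.3 112. ]
scene Rt [-91.7 -42.3 112. ]
```

```bash
python3 - <<'E'
from bench import ctrl
from h import *
ctrl.command_gripper(0.35); print(ctrl.current_t())
ctrl.goto(H(-.1415,.068,.19),R_side()); print(ctrl.current_t())
ctrl.move_l(H(-.1415,.068,.116),vel=.12); print(ctrl.current_t(),ctrl.current_contact_force())
cv2.imwrite("pics/s1.png",ctrl.read_camera("scene"))
cv2.imwrite("pics/w1.png",ctrl.read_camera("wrist"))
E
```

```text
1.1
3.4083
4.175 [-0.5195  0.4     0.2   ]
```

View pics/s1.png

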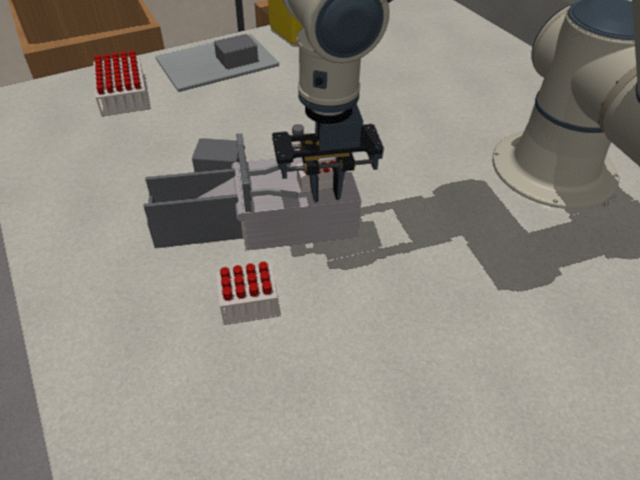

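View pics/w1.png

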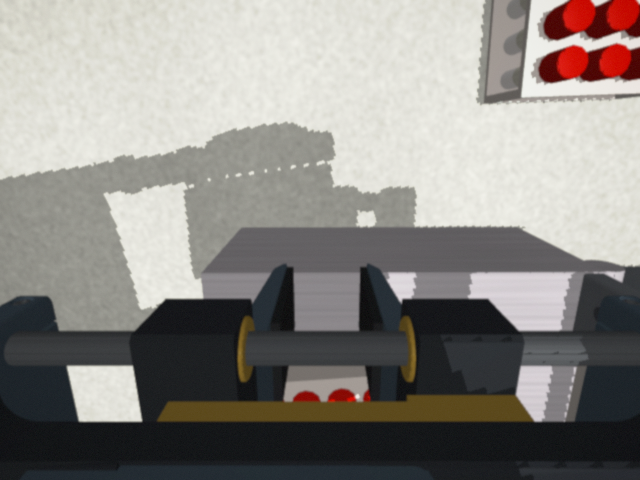

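The scene view (320,190) shows the fingers down beside the carrier's left long face. In the wrist view the red caps appear between the fingers at about (340,398), and nothing has been touched yet. Next I'll push sideways to square and centre it.

```bash
python3 - <<'E'
from bench import ctrl
from h import *
ctrl.move_l(H(-.1415,.0385,.116),vel=.03); print(ctrl.current_t(),ctrl.current_contact_force(), toH(ctrl.current_tool_pos()))
ctrl.sleep(.1)
ctrl.move_l(H(-.1415,.060,.116),vel=.12)
ctrl.goto(H(-.18,.065,.20),R_side())
for n in("top","scene"):
    im=ctrl.read_camera(n); cv2.imwrite(f"pics/{n}2.png",im); print(carrier(ctrl,im,n))
print(ctrl.current_t())
E
```

```text
5.4083 [-0.2201 -0.5479  0.3238] [-0.1415  0.0386  0.116 ]
(0, None, None)
(7, array([-0.1397, -0.0029,  0.136 ]), np.float64(11.063215607806322))
6.4
```

View pics/top2.png

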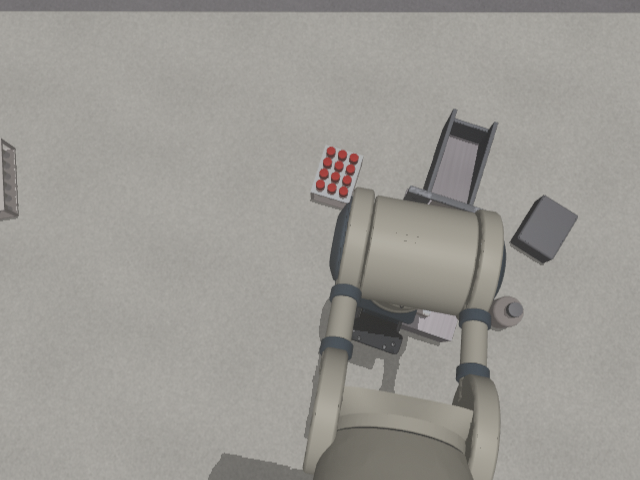

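View pics/scene2.png

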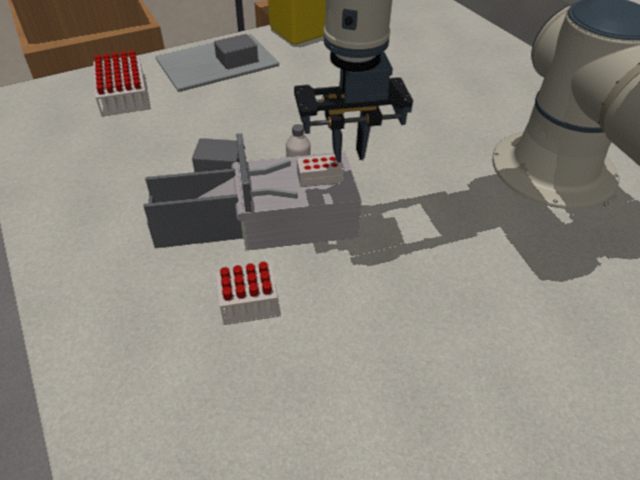

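In the scene view the carrier is at about (320,170) with a cap hidden by the finger at (360,150), so the yaw from that fit isn't reliable. I'll zoom in and fit using only the fully visible caps.

```bash
python3 - <<'E'
from bench import ctrl
from h import *
im=cv2.imread("pics/scene2.png")
cv2.imwrite("pics/s2z.png",cv2.resize(im[130:220,230:370],None,fx=5,fy=5,interpolation=cv2.INTER_CUBIC))
p=ctrl.camera_params("scene")
for q in caps(im,(280,140,370,200)): print(q,(toH(ray(p,*q,.136))*1e3).round(1))
E
```

```text
[332.1875 158.3125] [-168.8  -11.1  136. ]
[314.8125 160.    ] [-135.3  -11.1  136. ]
[323.6667 159.0667] [-152.4  -11.3  136. ]
[305.8125 161.    ] [-117.9  -10.7  136. ]
[316.3684 166.2632] [-135.1    8.   136. ]
[324.3333 165.5556] [-150.2    8.2  136. ]
[307.3529 167.0588] [-118.     7.7  136. ]
```

View pics/s2z.png

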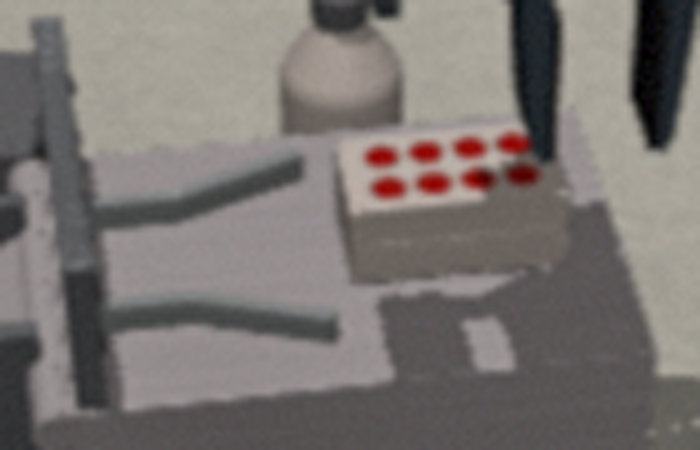

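The two rows lie at y = -11 and +8 mm, parallel to the lane, with the carrier centre at about (-143, -1.5). It's now square and centred, so I'll push from behind.

```bash
python3 - <<'E'
from bench import ctrl
from h import *
ctrl.goto(H(-.215,-.001,.20),R_rear())
ctrl.command_gripper(0.18)
ctrl.move_l(H(-.215,-.001,.116),vel=.15); print(ctrl.current_t(),ctrl.current_contact_force())
hit=ctrl.move_l(H(-.10,-.0005,.116),vel=.05,contact_N=10)
print(hit,ctrl.current_t(),ctrl.current_contact_force(),toH(ctrl.current_tool_pos()))
for n in("scene","wrist"): cv2.imwrite(f"pics/{n}3.png",ctrl.read_camera(n))
E
```

```text
8.9083 [ 0.3826 -0.3643 -0.0479]
False 11.3583 [-0.0804  0.354  -0.4474] [-0.1001 -0.0005  0.1161]
```

View pics/scene3.png

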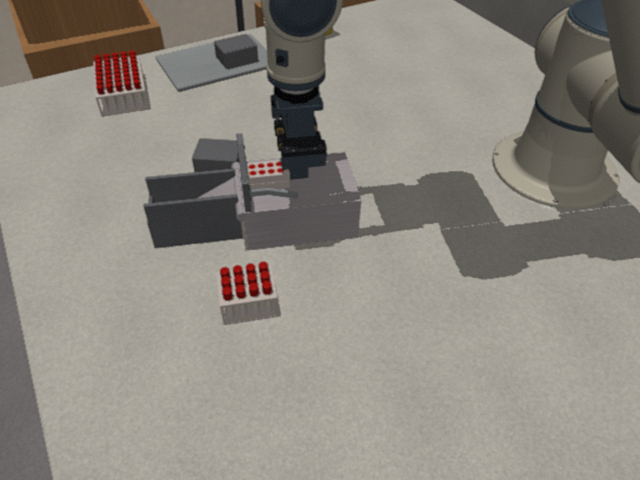

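View pics/wrist3.png

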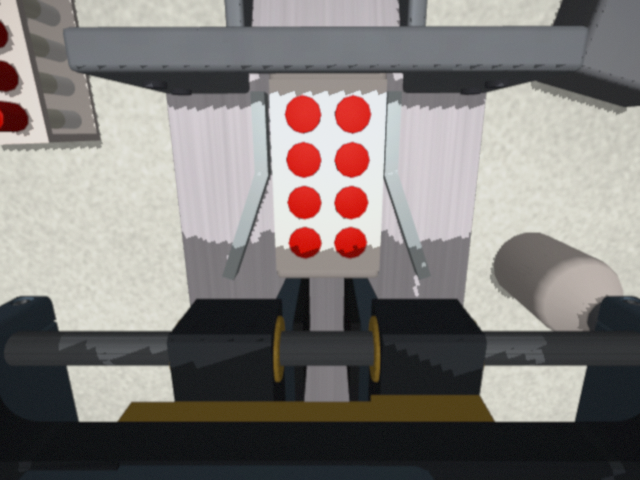

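The wrist view shows the carrier (270–385, 75–275) sitting straight and centred between the rails, with its front at the flap. I'll push it through.

```bash
python3 - <<'E'
from bench import ctrl
from h import *
hit=ctrl.move_l(H(-.026,0,.116),vel=.04,contact_N=20)
print(hit,ctrl.current_t(),ctrl.current_contact_force(),toH(ctrl.current_tool_pos()))
ctrl.sleep(.3)
for n in("scene","wrist"): cv2.imwrite(f"pics/{n}4.png",ctrl.read_camera(n))
E
```

```text
False 13.4583 [ 0.636  -0.0898 -0.1858] [-0.0261  0.      0.116 ]
```

View pics/scene4.png

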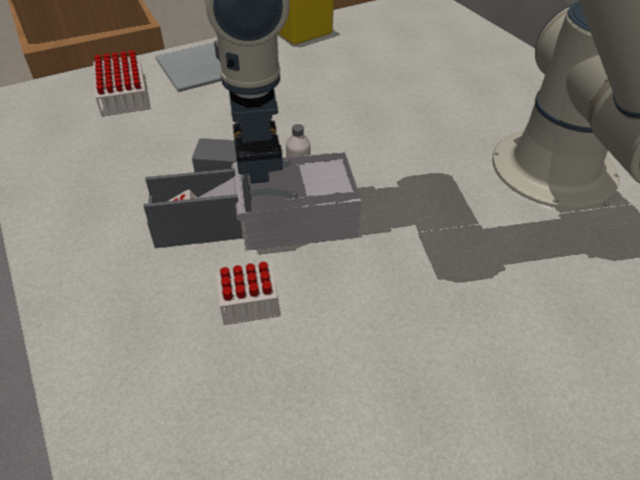

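View pics/wrist4.png

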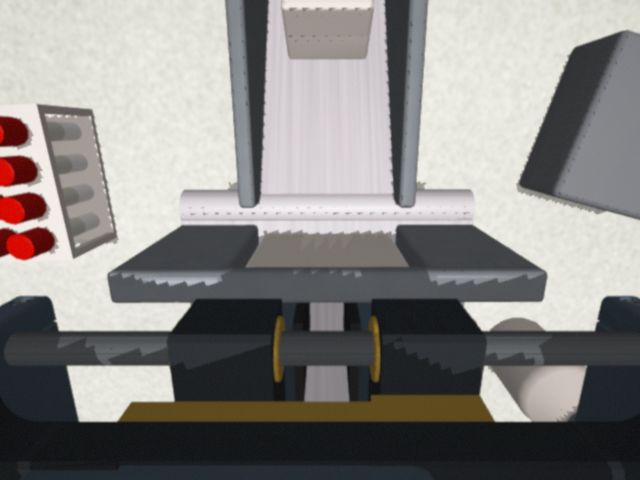

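The wrist view shows the carrier already down the chute, its rear end at about (328,30), and nothing left in the opening. I'll back out, lift clear, and check from above.

```bash
python3 - <<'E'
from bench import ctrl
from h import *
ctrl.move_l(H(-.10,0,.116),vel=.12)
ctrl.move_l(H(-.12,0,.24),vel=.15)
q=ctrl.current_q(); print(q)
ctrl.movej([-75.66]+list(q[1:]))
p=ctrl.camera_params("top")
im=ctrl.read_camera("top"); cv2.imwrite("pics/top5.png",im[90:350,300:600].repeat(2,0).repeat(2,1))
g=proj(p,H(.13,0,.06)).astype(int); c=caps(im,(g[0]-45,g[1]-55,g[0]+45,g[1]+50))
# cap-top height: slope plane 29deg, underside centre + 36mm along normal; ray ∩ that plane
for z in(.05,.06,.07,.08): print(len(c),z,toH(np.mean([ray(p,*k,z) for k in c],0)))
cv2.imwrite("pics/scene5.png",ctrl.read_camera("scene")); print(ctrl.current_t(),ctrl.current_contact_force())
E
```

```text
[-17.7575  23.2263  81.7476   0.0006  75.0953  91.2432]
8 0.05 [ 0.1521 -0.0017  0.05  ]
8 0.06 [ 0.148  -0.0006  0.06  ]
8 0.07 [0.1439 0.0005 0.07  ]
8 0.08 [0.1397 0.0016 0.08  ]
17.725 [-0.5639 -0.4359 -0.7794]
```

View pics/top5.png

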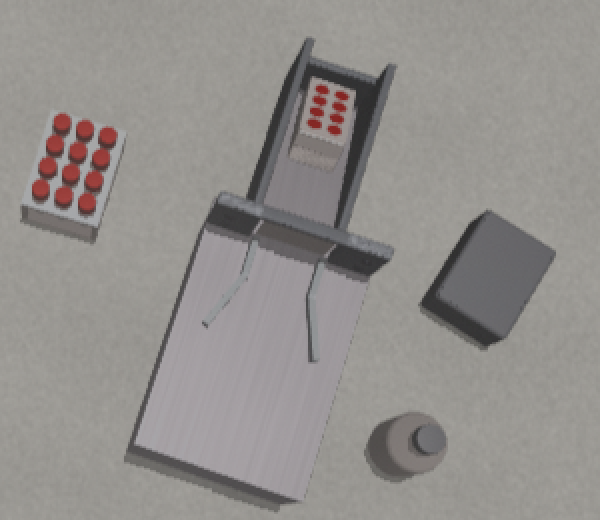

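View pics/scene5.png

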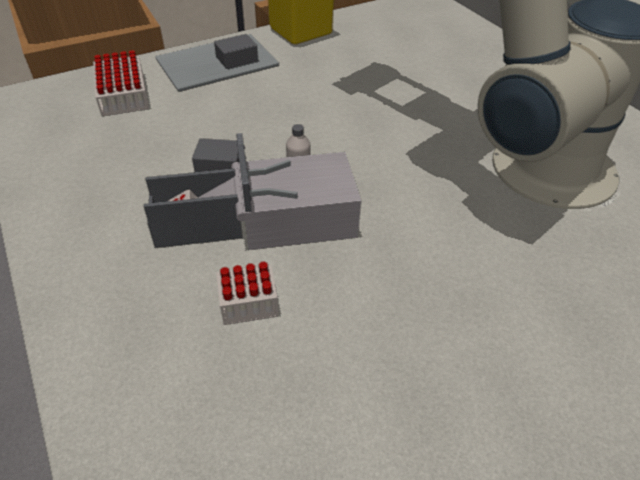

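The top view shows the carrier against the stop wall, with its caps centred at about (328,110). Intersecting that with the chute slope puts the underside's middle at about x = 126 mm, z = 36 mm. The front top corner comes to x ≈ 181 mm, which matches the stop wall at 180. The flap looks as it did at the start and the bystanders haven't moved, so I'm handing in.

```bash
python3 - <<'E'
from bench import ctrl
from h import *
ctrl.sleep(.3)
a=cv2.cvtColor(cv2.imread("pics/top0.png"),6).astype(int); im=ctrl.read_camera("top"); b=cv2.cvtColor(im,6).astype(int)
p=ctrl.camera_params("top")
for n,(x0,y0,x1,y1) in dict(rack=(305,140,370,212),box=(505,190,582,268),bottle=(480,290,530,335),flap=(425,200,470,222)).items():
    print(n,"max pixel change",np.abs(a-b)[y0:y1,x0:x1].max())
g=proj(p,H(.13,0,.06)).astype(int); c=caps(im,(g[0]-45,g[1]-55,g[0]+45,g[1]+50)); print(len(c),toH(np.mean([ray(p,*k,.07) for k in c],0)))
ctrl.sign_off(); print(ctrl.current_t())
E
```

```text
rack max pixel change 4
box max pixel change 5
bottle max pixel change 3
flap max pixel change 4
8 [0.1439 0.0005 0.07  ]
the job is handed in; nothing more can be done
the job is handed in; nothing more can be done
```

The carrier is at rest at the foot of the chute behind the flap, and I've handed the job in. The last clock reading, just before the final check, was 17.7 s, well under the 38 s limit.

**What I did:** I pushed the carrier sideways with the open fingers to square and centre it on the lane. I then pushed it from behind with the fingers partly closed, through the funnel and flap, until it slid down the chute by itself. After that I drew the fingers back and swung the arm clear.

**Last checks:**
- **Carrier:** its middle is about 126 mm past the flap and its underside about 36 mm above the bench. It is against the stop wall and did not move between the last two pictures.
- **Flap and bystanders:** in the top view, the flap, rack, box and bottle show no change from the first picture beyond image noise. I judged the flap shut from this only, as I had no direct reading of its angle.
- **Flap opening:** I have no picture of the flap held open, but the carrier did go through the opening.
- **Contact force:** the 20 N stop did not trigger during the push through the flap. The force on the tool read under 1 N each time I checked it.

**Disagreements:** my hatch model fits the top view, but the scene view puts the lane about 1.5 mm further to hatch +y. That is within calibration and the lane's clearance. One yaw reading of 11° after the sideways push was wrong because a finger hid one cap. The visible rows showed the carrier straight, and the wrist view agreed.

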